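# Reset the lab rover through its shuttered well

### The arm

A 6-joint arm with a two-finger parallel gripper is mounted at the origin on the work surface. World frame = base frame: x ahead of the robot, y to its left, z up, the work surface at z = 0. Lengths are in m, angles in rad, forces in N, time in s.
With the tool pointing down it reaches from about 0.3 to 0.825 m from the base axis. Payload 5.4 kg.
Tool frame: the origin (TCP) lies midway between the tips of the shut fingers; the grasp point (between the pads) lies 19 mm behind it; z points along the fingers, y is the line along which they close (so a half turn about z gives the same grasp; the last joint's range is limited). The gripper opens to 92 mm and grips with 3 to 60 N. Pads are 20 mm wide; open, the fingers measure 128 mm over their backs; the gripper's body (75 mm by 189 mm) begins 69 mm behind the grasp point.
Start: joints at [0.917, 0.158, 1.597, -0, 1.386, -0.21], TCP at [0.247, 0.519, 0.215] pointing down, gripper open.
Joint ranges: [-2.91, 2.91], [-0.94, 2.29], [0.18, 2.7], [-1.29, 4.43], [0.17, 2.64], [-3, 3]. Speed limits (rad/s): [2.57, 2.57, 3.14, 3.14, 3.14, 3.14].

### API

Orientations are given as a unit quaternion [x, y, z, w].
In Python, from rig import r, cams gives the robot as it stands. Calls block until the motion is done:
- r.move_ptp(position, orientation): joint-space move of the TCP to a pose.
- r.servo_line(position, frame=None, speed=0.15): straight line of the TCP; frame=None keeps the orientation; speed is the mean speed in m/s.
- r.set_joints(angles): joint-space move.
- r.command_gripper(opening): finger opening in m; the grip force is fixed at half the most; returns when the fingers have stopped.
- r.sleep(seconds).
- r.solve_ik(position, orientation): joint angles nearest the present ones, or None.
- r.state(): the state.
- cams.get_image(name): name is "scene" or "top"; returns a dict with "image" (384x512x3 uint8, red, green, blue), "vertical_fov" (degrees; the focal length in pixels is half the picture's height over the tangent of half this angle, whatever the lens; pixels are square), "cx", "cy" (the principal point, pixels), "D" ([k1, k2, p1, p2, k3] as OpenCV has them; the pictures are not rectified), "rvec" (rotation vector, rad) and "tvec" (3), from world to camera coordinates, as OpenCV has them. Camera axes: x right, y down, z forward; pixel columns grow to the right and rows downward; lengths in m; the calibration is good to about 2 mm. A picture is of the moment at which its call begins. There is no depth.
A pose or a line that the arm cannot do raises r.Unreachable and nothing moves.
- r.job_done(): hands the job in; it is judged then, once.
The state is a dict: "time_s": time; "joint_positions": joint angles; "qvel": joint speeds; "joint_torque": joint torques, N m; "ee_pos": TCP position; "ee_rot": TCP orientation; "force": force on the tool from outside, world axes, zero at the start; "moment": the same for the moment, N m; "grip_width": finger opening in m; "grasp_force": force on a finger pad.
Only numpy, scipy, OpenCV 4.12 (cv2) and the standard library are available. Lean on these libraries where they do the work, as an engineer would, in place of code of your own. Each camera call takes 0.05 s, during which the arm holds its last target. There are 200 camera calls.

### The job

Restart the round two-deck robot vehicle that stands on the bench: push the sliding shutter on its upper deck aside by its upright lip, reach a fingertip down into the well beneath and press the reset key fully down, keeping it down for a good two seconds so that the controller restarts. Then let the key spring back and push the shutter fully shut again. Only push and press: the vehicle must not be lifted, tipped or shoved along the bench, and everything lying on and around it stays where it is.

Things in the scene. Friction and masses are not known exactly. Their poses are not given: they have to be found in the camera images.
- rover: the robot vehicle, 2 to 3 kg, loose on the bench on two wheels and two casters that do not roll; at any yaw. Two white round decks on standoffs; the upper one is 260 mm across, its top face 130 mm above the bench. Origin: on the bench under the decks' centre, z up. In its frame the well is at x -45, y -42 mm; the shutter opens along +y. Two antennas, 78 mm high, stand on the deck at x 107, y 40 and -20 mm
- scanner_top (a point): centre of the top of the round scanner fixed on the upper deck, 68 mm across, 30 mm high, at x 45, y 22 mm in the vehicle's frame
- well_mouth (a point): centre of the well's round mouth, 56 mm across, level with the upper deck's top face. The well is a white sleeve going straight down, 56 mm inside all the way; the key stands in its middle on a black 20 mm square switch body whose top is 39 mm below the mouth
- lip_top (a point): middle of the top edge of the shutter's upright lip, 50 mm long (vehicle x), 4 mm thick (vehicle y), across the middle of the shutter: a dark bare steel plate 65 (x) by 68 mm (y), its top 21 mm below this point and 4 mm above the deck, captive between two aluminium rails (67 mm apart, along y, 8 mm high). Push the lip from either side. When shut, this point is right above the well's centre
- shutter (a joint): shutter travel in m: 0 = fully shut over the well, 0.070 = fully open (plate edge 8 mm clear of the well's mouth), growing along the vehicle's +y; stops at both ends; about 1.2 N of friction, stays where it is left. At the start it is shut or up to 20 mm ajar
- key_top (a point): centre of the flat top of the reset key, a round white cap 17 mm across in the middle of the well; at rest 28 mm below the well's mouth (102 mm above the bench)
- reset_key (a joint): how far the reset key is pressed, in m: 0 = up, 0.004 = fully down at its stop; moves straight down; its spring takes about 2 N to start and 5 N fully down, and lifts it when let go
- part_box: small white carton with a grey band, 46 x 34 x 20 mm, lying loose on the upper deck beside the scanner, about 100 mm from the well; origin: centre of its underside. Leave alone
- spare_motor: small spare gear motor, yellow gearbox and steel can, 62 x 22 x 18 mm, lying loose near the edge of the upper deck; origin: on its underside. Leave alone
- glue_bottle: white glue bottle with red cap, 52 mm across, 170 mm tall, on the bench; origin: centre of its underside. Leave alone
- tin: red sheet-metal tin, 114 x 174 x 65 mm, on the bench; origin: centre of its underside. Leave alone
- kit_box_a: small blue carton, 56 x 78 x 28 mm, lower of a stack of two on the bench; origin: centre of its underside. Leave alone
- kit_box_b: small white carton, 56 x 78 x 28 mm, on top of the blue one; origin: centre of its underside. Leave alone
- spool: spool of white filament with black flanges lying flat, 200 mm across, 60 mm high; origin: centre of its underside. Leave alone
- screwdriver: screwdriver, 190 mm long, lying on the bench beyond the robot vehicle; origin: on its underside. Leave alone

How it is judged:
On the way, in this order (a step that is already met when the one before it is completed fails the run):
1. the shutter has been pushed open (50 mm or more) (value of joint shutter above 0.05 m), for 0.1 s.
2. the reset key is down (3 mm or more of its 4 mm) for 1.5 s without a break (value of joint reset_key above 0.003 m), for 1.5 s.
At the end, for the whole second after the job is handed in: The key has been held down and has sprung back (within 1 mm of its top), the shutter is shut (within 4 mm), the vehicle stands at rest, level (within 0.06 rad) and within 30 mm of where it was, and every loose thing on and around it is within 30 mm of where it was (value of joint shutter below 0.004 m and value of joint reset_key below 0.001 m and linear speed of rover below 0.01 m/s and distance of each of rover, part_box, spare_motor, glue_bottle, tin, kit_box_a, kit_box_b, spool, screwdriver from where it was at the start of the episode below 0.03 m and angle between rover's own z axis and vertical below 0.06 rad); the robot touches nothing.
It fails at once if the vehicle is lifted (10 mm), tipped (0.15 rad) or shoved along the bench (30 mm) (height (world z) of rover above 0.01 m or angle between rover's own z axis and vertical above 0.15 rad or distance of rover from where it was at the start of the episode above 0.03 m).
It fails at once if a loose thing on or around the vehicle is knocked or carried away (30 mm) (distance of any of part_box, spare_motor, glue_bottle, tin, kit_box_a, kit_box_b, spool, screwdriver from where it was at the start of the episode above 0.03 m).
It also fails if it takes over 58 s, if anything falls off the work surface, if the arm or the gripper's body presses on something with over 40 N, if the wrist force passes 120 N, or if a joint passes its speed limit or range.

## Working session

There is one attempt and no reset: what is moved stays moved. The work goes in short steps, each a Python script; the robot and the scene stay as the last script left them, time stands still between calls to the robot, and variables do not carry over. Pictures are saved under pics/ and viewed, at most 10 in all, crops included, and the job is handed in when it is done.

```bash
ls; mkdir -p pics; python3 - <<'E'
from rig import r,cams
import cv2,numpy as np
for n in("scene","top"):
    d=cams.get_image(n); cv2.imwrite(f"pics/{n}0.png",d["image"][:,:,::-1])
    np.savez(f"{n}0.npz",**d)
    print(n,{k:v for k,v in d.items() if k!="image"}, "campos",-cv2.Rodrigues(np.array(d["rvec"]))[0].T@np.array(d["tvec"]).ravel())
print(r.state())
E
```

```text
pics
scene {'vertical_fov': 44.40458551938906, 'cx': 261.69898631460967, 'cy': 186.18670804951265, 'D': array([-0.12798293,  0.        ,  0.        ,  0.        ,  0.        ]), 'rvec': array([ 1.07364024,  2.36844669, -1.04186621]), 'tvec': array([ 0.41376074, -0.20666272,  1.62566885])} campos [1.28520726 0.56549321 0.94083279]
top {'vertical_fov': 49.882746921117246, 'cx': 261.7884691500717, 'cy': 187.83872060973476, 'D': array([-0.09313938,  0.        ,  0.        ,  0.        ,  0.        ]), 'rvec': array([ 2.16186491, -2.15448871,  0.08540774]), 'tvec': array([-0.01283316,  0.57602483,  1.10702124])} campos [ 0.46046235 -0.03702056  1.15934   ]
{'time_s': 0.1, 'joint_positions': array([ 9.16888588e-01,  1.58995000e-01,  1.59809128e+00, -2.39887743e-05,
        1.38617420e+00, -2.10055197e-01]), 'qvel': array([ 0.00062922, -0.002211  , -0.00223432, -0.00032116, -0.00055191,
        0.0013488 ]), 'joint_torque': array([ 1.63025479e-04, -3.86501563e+01, -3.22960031e+01,  7.02916319e-02,
        3.39501654e-02, -2.42969975e-05]), 'ee_pos': array([0.24657533, 0.51883316, 0.21371985]), 'ee_rot': array([ 2.20106826e-01,  9.75475417e-01, -7.62241427e-04, -3.38428454e-04]), 'force': array([-0.64075007, -0.38723173, -0.30552145]), 'moment': array([0.01187164, 0.075505  , 0.00307391]), 'grasp_force': 0.0, 'grip_width': 0.09211526066556676}
```

View pics/scene0.png

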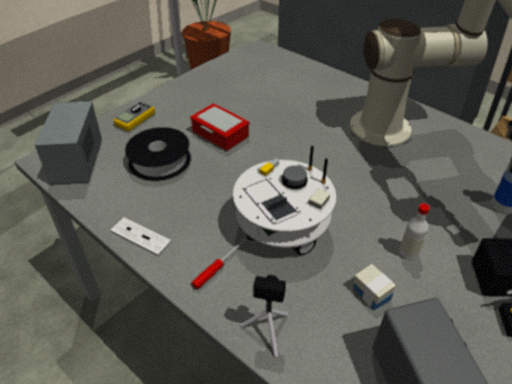

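View pics/top0.png

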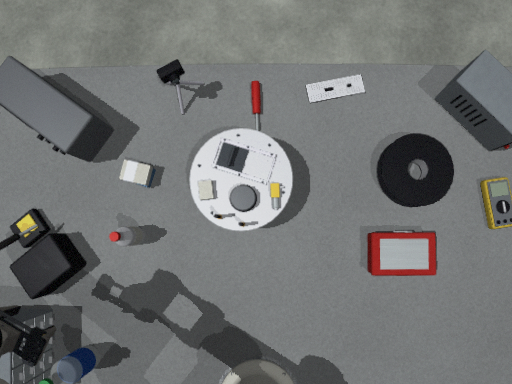

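The vehicle's deck is at about (241,179) in the top view, the scanner at (243,198) and the dark shutter at (232,156). The antennas are near (222,215) and (247,222). I'll measure these more precisely and view an enlarged crop.

```bash
cat > h.py <<'E'
import cv2,numpy as np
def K(d):
    f=192/np.tan(np.radians(d["vertical_fov"])/2); return np.array([[f,0,d["cx"]],[0,f,d["cy"]],[0,0,1.]])
def ray(d,uv,z):
    R=cv2.Rodrigues(np.array(d["rvec"]))[0]; t=np.array(d["tvec"]).ravel()
    p=cv2.undistortPoints(np.array(uv,float).reshape(-1,1,2),K(d),np.array(d["D"])).reshape(-1,2)
    v=np.c_[p,np.ones(len(p))]@R; c=-R.T@t
    return c+v*((z-c[2])/v[:,2])[:,None]
def proj(d,P):
    return cv2.projectPoints(np.array(P,float).reshape(-1,1,3),np.array(d["rvec"]),np.array(d["tvec"]),K(d),np.array(d["D"]))[0].reshape(-1,2)
E
cat > m.py <<'E'
from h import *
d=dict(np.load("top0.npz")); im=d["image"]
hsv=cv2.cvtColor(im,cv2.COLOR_RGB2HSV)
m=((hsv[...,2]>150)&(hsv[...,1]<50)).astype(np.uint8)
m[:120]=0;m[235:]=0;m[:,:185]=0;m[:,298:]=0
c=max(cv2.findContours(m,cv2.RETR_EXTERNAL,cv2.CHAIN_APPROX_NONE)[0],key=cv2.contourArea)
h=cv2.convexHull(c).reshape(-1,2)
P=ray(d,h,.13)[:,:2]
from scipy.optimize import least_squares
s=least_squares(lambda q:np.hypot(*(P-q[:2]).T)-q[2],[.45,0,.13],loss="soft_l1",f_scale=.001).x
print("deck",s)
g=cv2.cvtColor(im,cv2.COLOR_RGB2GRAY)
m=np.zeros_like(g);m[180:214,226:260]=(g[180:214,226:260]<95)
cs=cv2.findContours(m,cv2.RETR_EXTERNAL,cv2.CHAIN_APPROX_NONE)[0]
c=max(cs,key=cv2.contourArea);(u,v),rad=cv2.minEnclosingCircle(c);e=cv2.fitEllipse(c)
print("scan",u,v,rad,e); sc=ray(d,[e[0]],.155)[0];print(sc)
w=sc[:2]-s[:2]; print("dist",np.hypot(*w),"yaw",np.arctan2(w[1],w[0])-np.arctan2(22,45))
for n,(x,y,ww,hh) in dict(top=(185,122,115,115),scene=(225,145,120,110)).items():
    d=dict(np.load(n+"0.npz"));cv2.imwrite(f"pics/{n}0c.png",cv2.resize(d["image"][y:y+hh,x:x+ww,::-1],None,fx=5,fy=5,interpolation=cv2.INTER_CUBIC))
E
python3 m.py
```

```text
deck [0.58929342 0.04111578 0.13022438]
scan 243.33132934570312 197.8734893798828 13.386140823364258 ((242.58010864257812, 197.405517578125), (25.553874969482422, 26.407848358154297), 128.21034240722656)
[0.53959855 0.03306485 0.155     ]
dist 0.05034280360256877 yaw -3.4357001823656397
```

View pics/top0c.png

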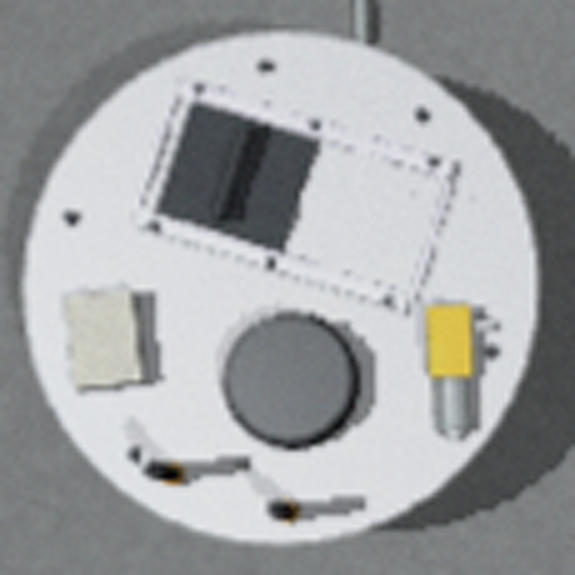

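View pics/scene0c.png

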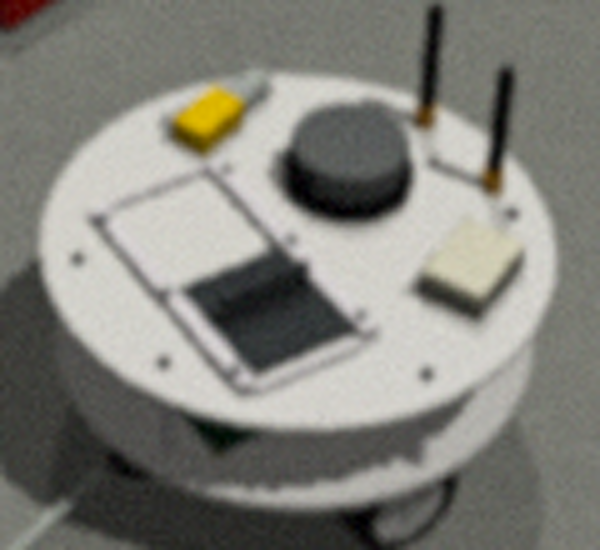

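The crops show the shutter plate as a dark quadrilateral in the top crop, corners about (190,100), (320,140), (285,250), (160,215), with the lip at (245,170). It opens towards image right and slightly down. I'll refine the yaw from the plate edges, the antennas and the scene view.

```bash
cat > m2.py <<'E'
from h import *
d=dict(np.load("top0.npz")); g=cv2.cvtColor(d["image"],cv2.COLOR_RGB2GRAY)
yaw0=-3.4357+2*np.pi; c=np.array([.5893,.0411])
m=np.zeros_like(g);m[138:175,212:252]=g[138:175,212:252]<120
m=cv2.morphologyEx(m,cv2.MORPH_OPEN,np.ones((3,3)))
k=max(cv2.findContours(m,cv2.RETR_EXTERNAL,cv2.CHAIN_APPROX_NONE)[0],key=cv2.contourArea)
P=ray(d,k.reshape(-1,2),.134)[:,:2]
r=cv2.minAreaRect((P*1000).astype(np.float32));print("plate rect mm",r)
b=ray(d,[[185+165/5,122+472/5],[185+285/5,122+512/5]],.132)[:,:2]
print("ant base",b); a=b[1]-b[0]; print(np.hypot(*a))
for nm,u,v in(("ant",a,[0,60]),):pass
# antenna y order: left in image has smaller vehicle y
print("yaw ant",(np.arctan2(a[1],a[0])-np.pi/2)%(2*np.pi),"yaw0",yaw0)
def R(t):return np.array([[np.cos(t),-np.sin(t)],[np.sin(t),np.cos(t)]])
for t in (yaw0,2.87):
  print(t,"plate c in veh mm",(R(t).T@(np.array(r[0])/1000-c))*1000,"ant",(b-c)@R(t)*1000,"centre from scanner",np.array([.5396,.03306])-R(t)@[.045,.022])
# scene cross-check: scanner top centre & lip
s=dict(np.load("scene0.npz"))
for t in (yaw0,2.87):
  q=lambda x,y,z:np.r_[c+R(t)@[x,y],z]
  print((proj(s,[q(.045,.022,.16),q(.107,.04,.208),q(.107,-.02,.208),q(-.0695,-.042,.155),q(-.0195,-.042,.155)])-[225,145])*5)
E
python3 m2.py
```

```text
plate rect mm ((643.4986572265625, 61.10883331298828), (68.39866638183594, 59.48959732055664), 72.44786834716797)
ant base [[0.49370059 0.0956742 ]
 [0.47412996 0.03551917]]
0.06325849641510752
yaw ant 2.8270563057697773 yaw0 2.847485307179586
2.847485307179586 plate c in veh mm [-46.07116338 -34.86109236] ant [[107.31477064 -24.51796235]
 [108.60698866  38.72733425]] centre from scanner [0.58904524 0.04107049]
2.87 plate c in veh mm [-46.84430735 -33.81506654] ant [[106.73560449 -26.92770336]
 [109.45132314  36.27247259]] centre from scanner [0.58885237 0.04218161]
[[349.31407022 132.92931472]
 [432.89656542   1.15402361]
 [504.83893293  63.86261047]
 [228.82568926 297.80655064]
 [315.57924257 259.58277806]]
[[347.36932121 132.17522135]
 [428.65889254  -0.69853943]
 [502.53039315  60.98313306]
 [232.3016483  299.0101054 ]
 [317.6987261  259.38845282]]
```

```bash
cat > a.py <<'E'
from h import *
from rig import r,cams
from scipy.spatial.transform import Rotation as Ro
YAW=2.845; C=np.array([.589,.041])
ex=np.array([np.cos(YAW),np.sin(YAW)]); ey=np.array([-np.sin(YAW),np.cos(YAW)])
ty=np.r_[-ey,0]; tz=np.array([0,0,-1.]); Q=Ro.from_matrix(np.c_[np.cross(ty,tz),ty,tz]).as_quat()
W=lambda x,y,z:np.r_[C+ex*x/1e3+ey*y/1e3,z/1e3]     # vehicle mm -> world m
def fv():
    f=r.state()["force"]; return np.array([f[:2]@ex,f[:2]@ey,f[2]])
def pos():
    p=r.state()["ee_pos"]; e=p[:2]-C; return np.round([e@ex*1e3,e@ey*1e3,p[2]*1e3],1)
def snap(n):
    for c in("scene","top"):
        d=cams.get_image(c); np.savez(f"{c}_{n}.npz",**d)
E
python3 - <<'E'
from a import *
r.command_gripper(0)
p=r.state()["ee_pos"]; r.servo_line([p[0],p[1],.30],speed=.2)
r.move_ptp(W(-45,-68,270),Q)
r.servo_line(W(-45,-68,165),speed=.15); r.servo_line(W(-45,-68,144),speed=.05)
r.sleep(.3);f0=fv();print(pos(),f0,r.state()["time_s"],r.state()["joint_positions"],r.state()["grip_width"])
np.save("f0.npy",f0)
y=-68
while y<-44:
    y+=2; r.servo_line(W(-45,y,144),speed=.05); print(y,pos()[1],np.round(fv()-f0,1))
snap("1"); print(r.state()["time_s"])
d=np.load("scene_1.npz")["image"][120:270,200:370,::-1]
e=np.load("top_1.npz")["image"][110:250,175:305,::-1]
cv2.imwrite("pics/p1.png",np.hstack([cv2.resize(d,(440,388)),cv2.resize(e,(360,388))]))
E
```

```text
[-45.2 -68.1 144.4] [-0.66881366 -0.16811756  0.03770848] 5.8583 [-4.15667104e-02  4.25865525e-01  1.41158493e+00 -7.34622618e-08
  1.30357464e+00 -1.31579697e+00] 0.0002088375149363921
-66 -65.9 [0.5 0.4 0.2]
-64 -63.9 [ 0.1 -0.6 -0.2]
-62 -61.8 [1.2 0.8 0.8]
-60 -59.9 [ 1.  -1.1 -0.5]
-58 -57.9 [ 0.5 -0.  -0.7]
-56 -55.9 [-0.1 -0.4 -0.1]
-54 -53.9 [ 1.  -0.5 -0.3]
-52 -52.0 [ 0.6 -0.3  0.1]
-50 -49.9 [ 0.3 -0.2 -0.1]
-48 -47.8 [ 1.6  0.7 -0.5]
-46 -45.8 [ 1.3 -0.1 -1.7]
-44 -43.8 [ 0.5  0.9 -0.4]
8.9583
```

View pics/p1.png

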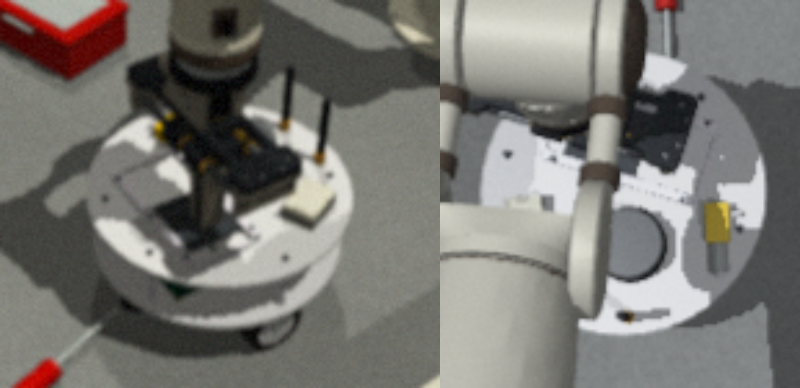

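The fingers stand over the plate near the lip (about (205,215) in the left panel) and the vehicle looks unmoved. I'll keep pushing until the stop gives a force rise.

```bash
cat >> a.py <<'E'
def push(y,y1,step,lim,x=-45,z=144,speed=.06):
    f0=np.load("f0.npy"); L=[]
    while abs(y1-y)>1e-6:
        y+=np.clip(y1-y,-step,step); r.servo_line(W(x,y,z),speed=speed)
        f=np.mean([(r.sleep(.01),fv())[1][1] for _ in range(4)])-f0[1]; L.append((round(float(y),1),round(float(f),1)))
        if abs(f)>lim: break
    print(L,pos(),r.state()["time_s"]); return y
E
python3 - <<'E'
from a import *
y=push(-44,0,4,5); 
if y>-1: y=push(y,18,1,3.5)
r.servo_line(W(-45,y-4,144),speed=.05); r.servo_line(W(-45,y-4,215),speed=.2)
r.move_ptp([.35,.3,.33],Q)
snap("2"); print(r.state()["time_s"])
d=np.load("scene_2.npz")["image"][145:255,225:345,::-1]
e=np.load("top_2.npz")["image"][122:237,185:300,::-1]
cv2.imwrite("pics/p2.png",np.hstack([cv2.resize(d,(410,376),interpolation=2),cv2.resize(e,(376,376),interpolation=2)]))
E
```

```text
[(-40.0, 0.2), (-36.0, 0.3), (-32.0, -0.4), (-28.0, 0.7), (-24.0, 0.2), (-20.0, -0.0), (-16.0, 0.2), (-12.0, 0.3), (-8.0, -0.2), (-4.0, 0.3), (0.0, 0.1)] [-45.    0.3 144. ] 12.075
[(1.0, -0.7), (2.0, -0.9), (3.0, -0.6), (4.0, -0.7), (5.0, -0.5), (6.0, -0.7), (7.0, -0.3), (8.0, -0.7), (9.0, -0.8), (10.0, -0.8), (11.0, -0.6), (12.0, -0.0), (13.0, -4.6)] [-44.9  12.4 144. ] 15.7583
18.1417
```

View pics/p2.png

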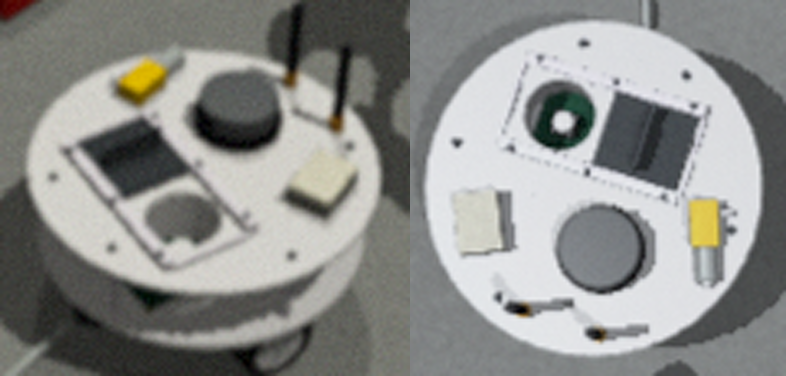

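The shutter is fully open and the well is exposed. The key is at about (563,122) in the right panel. I'll locate the key by ray, then press.

```bash
python3 - <<'E'
from a import *
d=dict(np.load("top_2.npz")); g=cv2.cvtColor(d["image"],cv2.COLOR_RGB2GRAY)
m=np.zeros_like(g); m[155:164,227:237]=g[155:164,227:237]>150
n,l,st,ce=cv2.connectedComponentsWithStats(m); i=l[159,232]; print(n,st[i],ce[i])
k=ray(d,[ce[i]],.102)[0]; e=k[:2]-C; kx,ky=e@ex*1e3,e@ey*1e3; print("key veh mm",kx,ky)
if i==0 or np.hypot(kx+45,ky+42)>5: kx,ky=-45,-42; print("use nominal")
kx,ky=(kx-45)/2,(ky-42)/2
r.move_ptp(W(kx,ky,215),Q); r.servo_line(W(kx,ky,140),speed=.15); r.servo_line(W(kx,ky,106),speed=.06)
r.sleep(.2); f0=np.mean([(r.sleep(.02),fv())[1] for _ in range(6)],0); print(pos(),f0)
z=106
while z>95.5:
    z-=.75; r.servo_line(W(kx,ky,z),speed=.03)
    f=np.mean([(r.sleep(.01),fv())[1] for _ in range(4)],0)-f0; print(z,pos()[2],np.round(f,1))
    if f[2]>9: break
t=r.state()["time_s"]; r.sleep(2.4); print("held",pos(),fv()-f0,r.state()["time_s"]-t)
r.servo_line(W(kx,ky,110),speed=.04); r.servo_line(W(kx,ky,215),speed=.2)
print(r.state()["time_s"])
E
```

```text
2 [229 156   6   6  31] [231.41935484 158.5483871 ]
key veh mm -46.03572829355512 -41.057720216638785
[-45.8 -41.6 106.4] [-0.03829911 -0.22846489 -0.22481026]
105.25 105.2 [-0.   0.3  0. ]
104.5 104.4 [0.3 0.2 0.9]
103.75 103.7 [0.2 0.2 0.4]
103.0 102.9 [0.2 0.  0.2]
102.25 102.5 [ 0.1 -0.2  1. ]
101.5 101.8 [0.2 0.2 2.5]
100.75 101.0 [-0.4  0.2  3.2]
100.0 100.2 [-0.3  0.3  3.6]
99.25 99.4 [-0.7 -0.6  4.2]
98.5 98.7 [-0.8 -0.   5.1]
97.75 98.3 [-0.2  0.2  6.4]
97.0 98.2 [1.2 0.7 9.5]
held [-45.9 -41.6  98.2] [1.66216727 1.00174967 9.20581112] 2.400000000000002
28.2167
```

The key bottomed out at 98.2 mm with 9.5 N and was held for 2.4 s. Next I'll push the shutter closed from the far side of the lip.

```bash
python3 - <<'E'
from a import *
r.move_ptp(W(-45,54,215),Q); r.servo_line(W(-45,54,144),speed=.12)
r.sleep(.2); np.save("f0.npy",np.mean([(r.sleep(.02),fv())[1] for _ in range(5)],0))
y=push(54,-18,6,5)
if y<-17: y=push(y,-32,1,4)
r.servo_line(W(-45,y+5,144),speed=.05); r.servo_line(W(-45,y+5,215),speed=.2)
r.move_ptp([.35,.3,.33],Q)
snap("3"); print(r.state()["time_s"])
d=np.load("scene_3.npz")["image"][145:255,225:345,::-1]
e=np.load("top_3.npz")["image"][122:237,185:300,::-1]
cv2.imwrite("pics/p3.png",np.hstack([cv2.resize(d,(410,376),interpolation=2),cv2.resize(e,(376,376),interpolation=2)]))
E
```

```text
[(48.0, -0.0), (42.0, 0.0), (36.0, -0.0), (30.0, -0.1), (24.0, -0.2), (18.0, 0.6), (12.0, -0.1), (6.0, -0.0), (0.0, 0.0), (-6.0, 0.1), (-12.0, -0.1), (-18.0, 0.3)] [-44.9 -18.4 144. ] 33.1083
[(-19.0, 0.7), (-20.0, 1.0), (-21.0, 0.7), (-22.0, 0.7), (-23.0, 1.0), (-24.0, 1.3), (-25.0, 0.5), (-26.0, 1.1), (-27.0, 1.6), (-28.0, 5.0)] [-45.1 -27.1 144. ] 35.9417
38.2833
```

View pics/p3.png

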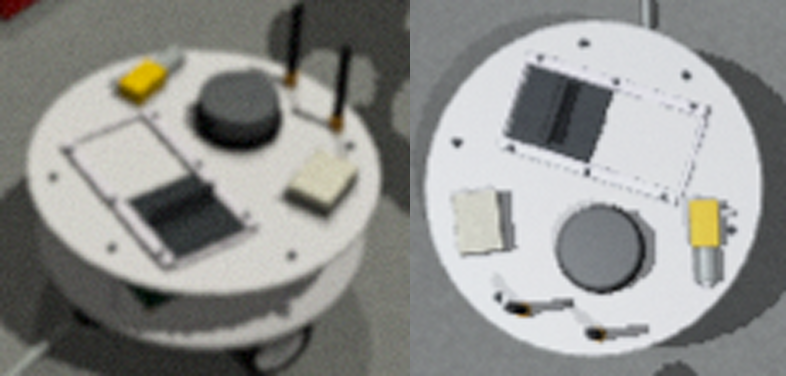

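The shutter is against its shut stop, with the lip at (565,105) in the right panel. The vehicle and the parts on it are unmoved, and the arm is clear.

```bash
python3 -c "
from rig import r
print(r.job_done())"
```

```text
the job is handed in; nothing more can be done
None
```

The job is handed in, with no verdict returned: the shutter was pushed open to its stop, the key held fully down for 2.4 s and released, and the shutter pushed back to its shut stop. In the last close-up the vehicle and the parts on it had not visibly moved; I didn't re-check the things on the bench.

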